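Inspect a chip through the loupe at the repair bench

TASK

Slide the board carrier along its rail until it clicks into the detent at the inspection station, next to the post with the orange collar. Then pick the loupe up by its handle and hold it level and still in the air, its lens centred over the big black chip on the board and at the same height as the orange collar, without the loupe touching the board, carrier, rail or post. Finish while still holding it there: do not put it down or let go; leave the carrier in its detent, do not move the collar, and leave the other things on the bench where they lie.

Things in the scene. Friction and masses are not known exactly. Their poses are not given: they have to be found in the camera images.
- rail: Fixed aluminium slide base, 100 x 340 x 12 mm, long along its y axis; origin at the centre of its underside on the bench; z up. At each end of it is a dark end block up to 28 mm high. The board carrier rides on it, and a post stands on its +x side. Never moves.
- carrier (a joint): How far the board carrier has slid along the rail towards the rail's +y, in m, 0 to 0.19. The inspection station's detent is at 0.150: a sprung ball drops between two ridges and pulls the carrier in once it is within about 3 mm. Sliding takes about 2 N, entering or leaving the detent some 5 to 8 N; the carrier stays wherever it is left.
- push_plate (a point): Middle of the top edge of the carrier's upright blue push plate, 80 mm above the bench. The plate is 50 mm wide (rail x), 10 mm thick (rail y), stands on the carrier's -y end (deck 32 mm above the bench) and is clear on both sides above 50 mm: pinch it from above across its thickness, or push it. The carrier is 90 x 110 mm; its middle is 50 mm towards rail +y from the plate. Axes as the rail's.
- chip (a point): Centre of the top face of the big black square chip (20 x 20 x 3 mm, a white dot in one corner) on the green board fixed on the carrier; 41 mm above the bench, 55 mm towards rail +y from the push plate. The board's highest other part, a white connector, reaches 44 mm. Moves with the carrier.
- station (a point): Fixed point 41 mm above the bench over the rail's middle line, level along rail y with the post: the carrier's middle is here when it is in the detent, and the chip's centre 5 mm further towards rail +y.
- focal_mark (a point): Centre of the orange collar (28 mm across, 16 mm high) clamped on the upright steel post (10 mm across, top 210 mm above the bench) beside the inspection station, 85 mm from the rail's middle line towards rail +x. Its height, 115 to 160 mm above the bench, differs each time and is the height at which the lens must be held.
- loupe: Hand loupe lying flat on the bench: round black frame 60 mm across, 12 mm high, with a glass lens, and a straight dark wooden handle, 16 mm wide and 18 mm high, along the loupe's -x from 39 to 124 mm from the lens centre. Origin: centre of the lens frame's underside; z up through the lens when flat. About 0.09 kg, balanced some 50 mm down the handle from the lens centre.
- lens (a point): Optical centre of the loupe's lens, 6 mm above the loupe's origin. Axes as the loupe's; z is the lens axis, to be kept vertical.
- handle (a point): A good place to grip the loupe: middle of the handle's section, 61.5 mm from the lens centre along the loupe's -x and 9 mm above its underside. Axes as the loupe's.
- solder_spool: White spool of silvery solder standing on its end, 52 mm across and 34 mm high; origin at the centre of its underside. To be left alone.
- multimeter: Red and black multimeter lying flat, 140 x 72 x 34 mm, long along its x; origin at the centre of its underside. To be left alone.
- screwdriver: Screwdriver with an orange handle, 170 mm long, lying along its x. To be left alone.
Mind the look-alikes: they are no part of the job. What is meant by the loupe is not green, red or turquoise, and is the smaller of those in its own colour.

How it is judged:
On the way, in this order (a step that is already met when the one before it is completed fails the run):
1. the board carrier rests in the detent at the inspection station (value of joint carrier between 0.147 and 0.153 m and velocity of joint carrier between -0.01 and 0.01 m/s and height (world z) of lens below 0.02 m), for 0.2 s.
2. the loupe has been picked up in the fingers (height (world z) of lens above 0.04 m and contact force between loupe and the fingers above 1 N), for 0.2 s.
At the end, for the whole second after the job is handed in: Carrier in its detent (0.150 within 3 mm); loupe held in the fingers, still, touching nothing of the slide, lens within 10 mm of the chip's centre seen from above and 8 mm of the collar's centre in height, level within 8 degrees; collar not moved (5 mm) (value of joint carrier between 0.147 and 0.153 m and horizontal distance between lens and chip below 0.01 m and z of lens in the frame of focal_mark between -0.008 and 0.008 m and angle between lens's own z axis and vertical below 0.14 rad and contact force between loupe and the fingers above 1 N and contact force between loupe and rail below 0.05 N and linear speed of loupe below 0.02 m/s and angular speed of loupe below 0.2 rad/s and distance of focal_mark from where it was at the start of the episode below 0.005 m); the arm keeps its last pose, push and grip.
It fails at once if the loupe knocks the board, carrier, rail or post (contact force between loupe and rail above 1 N).
It fails at once if the solder spool is disturbed (distance of solder_spool from where it was at the start of the episode above 0.02 m).
It fails at once if the multimeter is disturbed (distance of multimeter from where it was at the start of the episode above 0.02 m).
It fails at once if the screwdriver is disturbed (distance of screwdriver from where it was at the start of the episode above 0.02 m).
It also fails if it takes over 58 s, if anything falls off the work surface, if the arm or the gripper's body presses on something with over 40 N, if the wrist force passes 120 N, or if a joint passes its speed limit or range.

ROBOT

A 7-joint arm with a two-finger parallel gripper is mounted at the origin on the work surface. World frame = base frame: x ahead of the robot, y to its left, z up, the work surface at z = 0. Lengths are in m, angles in rad, forces in N, time in s.
With the tool pointing down it reaches from about 0.425 to 0.875 m from the base axis. Payload 4.7 kg.
Tool frame: the origin (TCP) lies midway between the tips of the shut fingers; the grasp point (between the pads) lies 19 mm behind it; x points along the fingers, z is the direction in which the jaws open and shut, and the axes are right-handed (so a half turn about x gives the same grasp; the last joint's range is limited). The gripper opens to 87 mm and grips with 3 to 60 N. Pads are 19 mm wide; open, the fingers measure 117 mm over their backs; the gripper's body (75 mm by 190 mm) begins 51 mm behind the grasp point.
Start: joints at [1.166, 0.321, -0.07, 1.45, 0.023, 1.371, -0.057], TCP at [0.264, -0.594, 0.223] pointing down, gripper open.
Joint ranges: [-2.86, 2.86], [-0.3, 2.09], [-1.38, 1.24], [0.06, 2.45], [-1.56, 4.7], [0.09, 2.05], [-2.69, 2.69]. Speed limits (rad/s): [2.57, 2.57, 3.14, 3.14, 3.14, 3.14, 3.14].

INTERFACE

Orientations are given as a rotation vector (axis times angle).
In Python, from bench import ctrl, vision, close_job gives the robot as it stands. The module is installed in compiled form; this text tells all that it offers.
- The arm moves only by the tool servo_tool, never from a script. Its argument "commands" is a list that holds one entry, the list of rows, each a list of 7 numbers: the turn, a rotation vector about the tool's x, y, z in degrees, then the shift along the tool's x, y, z in mm, then the finger opening in mm, from 0 to 87. In form: [[[wx, wy, wz, x, y, z, grip], ...]]. A call has 1 to 5 rows; each row is the pose to reach, as a shift and turn from the pose commanded when the call began, along the tool's axes at that moment; what a row does not reach only later rows make up. A row lasts 1/8 s, in which the tool goes at most 62.5 mm and 10.7 degrees, less where a joint would pass 70% of its speed; a pose out of reach is approached as far as the arm can. A call with a gripper value outside its range is refused whole. The fingers move at their own pace and stop on an object; "newtons" is the grip in N (left out, the last holds). Time passes only in rows, so rows that repeat a pose let the fingers close. It gives the time, the measured TCP pose, the force and the opening at its end, in the units of the state.
- ctrl.get_state(): the state, without advancing time (a new reading comes with each control period).
- vision.get_image(name): name is "side" or "top"; returns the picture (480x640x3 uint8, red, green, blue); there is no depth.
- vision.camera_info(name): a dict with "fov_y" (degrees; the focal length in pixels is half the picture's height over the tangent of half this angle, whatever the lens; pixels are square), "cx", "cy" (the principal point, pixels), "pose" (4x4, takes a point from camera to world coordinates). Camera axes: x right, y down, z forward; pixel columns grow to the right and rows downward; lengths in m; the calibration is good to about 2 mm. A picture is of the moment at which its call begins. camera_info takes no time and is no camera call.
- close_job(): hands the job in, once; it reports no verdict.
The state is a dict: "time": time; "joint_positions": joint angles; "qd": joint speeds; "joint_torque": joint torques, N m; "position": TCP position; "tool_rot": TCP orientation; "ft_force": force on the tool from outside, world axes, zero at the start; "torque": the same for the moment, N m; "grip_width": opening from 0.0 (shut) to 1.0 (fully open).
Only numpy, scipy, OpenCV 4.12 (cv2) and the standard library are available. Lean on these libraries where they do the work, as an engineer would, in place of code of your own. Each camera call takes 0.05 s, during which the arm holds its last target. There are 200 camera calls.

## Working session

There is one attempt and no reset: what is moved stays moved. The work goes in short steps, Python scripts to look and compute and a tool call to move; the robot and the scene stay as the last step left them, time stands still between calls to the robot, and variables do not carry over. Pictures are saved under pics/ and viewed, about 8 in all and at most 12, crops included, and the job is handed in when it is done.

Besides the shell and the picture viewer there is one more tool, called after "Emit:" by a JSON object that holds its "name" and its "arguments". servo_tool: Moves the arm, as the interface text tells. Its arguments: {"type":"object","properties":{"commands":{"type":"array"},"newtons":{"type":"number"}},"required":["commands"]}

```bash
mkdir -p pics; python3 - <<'E'
from bench import ctrl, vision
import cv2
print(ctrl.get_state())
for n in("top","side"):
    print(n,vision.camera_info(n)); cv2.imwrite(f"pics/{n}0.png",vision.get_image(n)[:,:,::-1])
E
```

```text
{'time': 0.0, 'joint_positions': array([ 1.16608779,  0.32183848, -0.07010562,  1.45169266,  0.02260557,
        1.370783  , -0.0569283 ]), 'qd': array([ 2.30859654e-03, -2.97477163e-04, -1.05387842e-03,  1.14723814e-03,
       -1.23675767e-03,  6.22118262e-05,  8.11221309e-04]), 'joint_torque': array([ 2.99601033e-04, -4.91286242e+01, -4.04215157e-01, -3.12530386e+01,
       -6.40545739e-02,  4.34926932e-02,  1.50933452e-04]), 'position': array([ 0.26407411, -0.59332868,  0.22144275]), 'tool_rot': array([ 0.89641014,  1.38042663, -0.89481443]), 'ft_force': array([-1.08373028,  0.35562662, -0.98977198]), 'torque': array([0.00177214, 0.00351609, 0.00847941]), 'grip_width': 0.9993834835963258}
top {'fov_y': 57.703793509425175, 'cx': 322.304486942861, 'cy': 238.9665243390495, 'pose': array([[ 0.00773494, -0.99671658,  0.08059922,  0.39559948],
       [-0.99992387, -0.00848431, -0.00895917,  0.2278454 ],
       [ 0.00961358, -0.08052379, -0.99670632,  1.21207785],
       [ 0.        ,  0.        ,  0.        ,  1.        ]])}
side {'fov_y': 57.70764965244013, 'cx': 320.68245772598516, 'cy': 236.42093555329026, 'pose': array([[-0.996554  , -0.04015044,  0.07258146,  0.39898119],
       [-0.08143999,  0.63963962, -0.76434853,  1.22674328],
       [-0.01573705, -0.76762562, -0.64070528,  0.91895793],
       [ 0.        ,  0.        ,  0.        ,  1.        ]])}
```

View pics/top0.png

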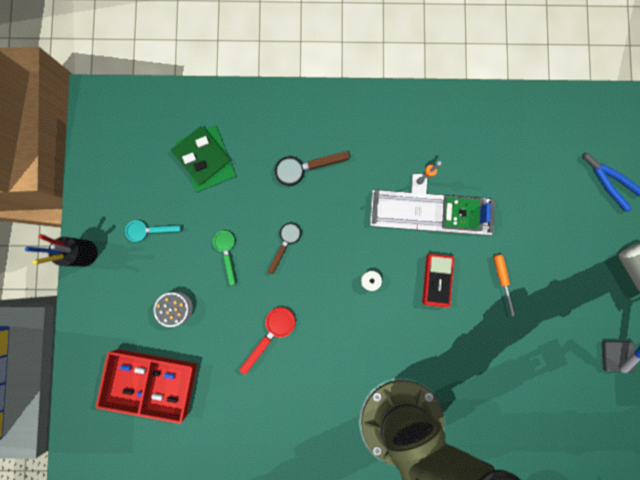

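View pics/side0.png

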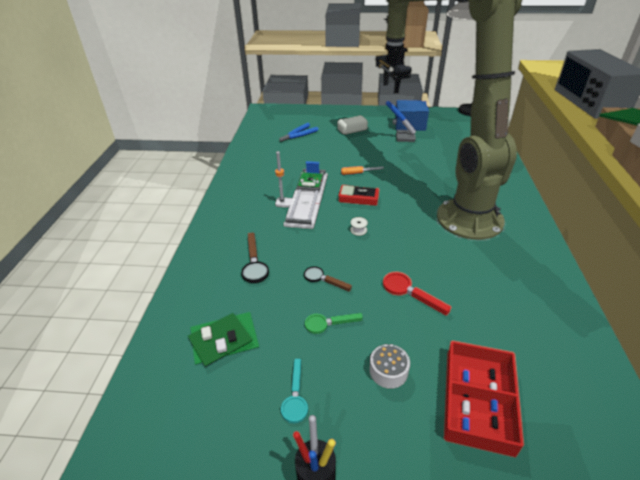

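The top view shows the rail at about (370–493, 190–235), with the blue plate at (488, 214), the collar at (431, 170) and the post side facing up. The small black loupe's lens is at (290, 233) and its handle end at (271, 271). The side view shows the same loupe at (314, 274) and the collar at (280, 173). Next I'll measure with colour masks.

```bash
cat > h.py <<'E'
import numpy as np, cv2
from bench import ctrl, vision
def ray(n,uv):
    c=vision.camera_info(n); f=240/np.tan(np.radians(c["fov_y"]/2)); T=c["pose"]
    d=T[:3,:3]@np.array([(uv[0]-c["cx"])/f,(uv[1]-c["cy"])/f,1]); return T[:3,3],d
def onz(n,uv,z):
    o,d=ray(n,uv); return o+d*(z-o[2])/d[2]
def cross(a,b):
    (o,d),(p,e)=ray("top",a),ray("side",b)
    s=np.linalg.lstsq(np.c_[d,-e],p-o,rcond=None)[0]; A=o+d*s[0];B=p+e*s[1]
    return (A+B)/2,np.linalg.norm(A-B)
def proj(n,P):
    c=vision.camera_info(n); f=240/np.tan(np.radians(c["fov_y"]/2)); T=c["pose"]
    q=T[:3,:3].T@(np.array(P)-T[:3,3]); return q[:2]/q[2]*f+[c["cx"],c["cy"]]
def blobs(img,lo,hi,box,mn=6):
    x0,y0,x1,y1=box; m=cv2.inRange(cv2.cvtColor(img,cv2.COLOR_RGB2HSV)[y0:y1,x0:x1],lo,hi)
    n,l,s,c=cv2.connectedComponentsWithStats(m)
    return [(c[i]+[x0,y0],s[i],l==i) for i in range(1,n) if s[i,4]>=mn]
E
python3 - <<'E'
from h import *
I={n:cv2.imread(f"pics/{n}0.png")[:,:,::-1].copy() for n in("top","side")}
def show(t,n,lo,hi,box):
    for c,s,l in blobs(I[n],lo,hi,box): print(t,n,c.round(1),s[:2]+[box[0],box[1]],s[2:])
show("blue","top",(105,120,50),(130,255,255),(470,190,505,240)); show("blue","side",(105,120,50),(130,255,255),(290,150,330,190))
show("orange","top",(5,150,120),(20,255,255),(415,150,450,185)); show("orange","side",(5,150,120),(20,255,255),(265,155,295,190))
show("brown","top",(0,60,20),(20,255,160),(255,215,310,285)); show("brown","side",(0,60,20),(20,255,160),(300,255,360,300))
show("white","top",(0,0,130),(179,60,255),(360,170,500,245))
show("glass","top",(0,0,90),(110,75,255),(270,215,310,250))
a=cv2.resize(I["top"][180:245,360:505],None,fx=5,fy=5,interpolation=3); b=cv2.resize(I["top"][215:280,260:310],None,fx=5,fy=5,interpolation=3); d=cv2.resize(I["side"][145:230,260:335],None,fx=5,fy=5,interpolation=3)
o=np.zeros((325+ 0,0,3)) 
W=np.zeros((600,800,3),np.uint8); W[:260,:580]=cv2.resize(a,(580,260)); W[270:595,:250]=b; W[270:595,270:557]=cv2.resize(d,(287,325))
cv2.imwrite("pics/c1.png",W[:,:,::-1])
E
```

```text
blue top [485.  212.9] [480 203] [ 11  21 182]
blue side [312.1 166.6] [306 162] [ 13  11 121]
orange top [429.7 170.9] [425 165] [12 12 85]
orange side [279.1 172.6] [276 170] [ 7  6 34]
brown top [276.4 259.3] [268 246] [ 18  28 161]
brown side [337.6 282.8] [325 276] [ 26  15 161]
white top [413.8 209.8] [370 173] [ 123   63 3033]
white top [486.1 199.8] [483 198] [ 7  5 28]
white top [455.6 201.6] [454 200] [ 4  4 15]
white top [448.5 211.4] [446 203] [  6  18 101]
white top [454.6 220.6] [453 217] [ 4  8 27]
glass top [289.5 233.6] [278 224] [ 22  26 308]
```

View pics/c1.png

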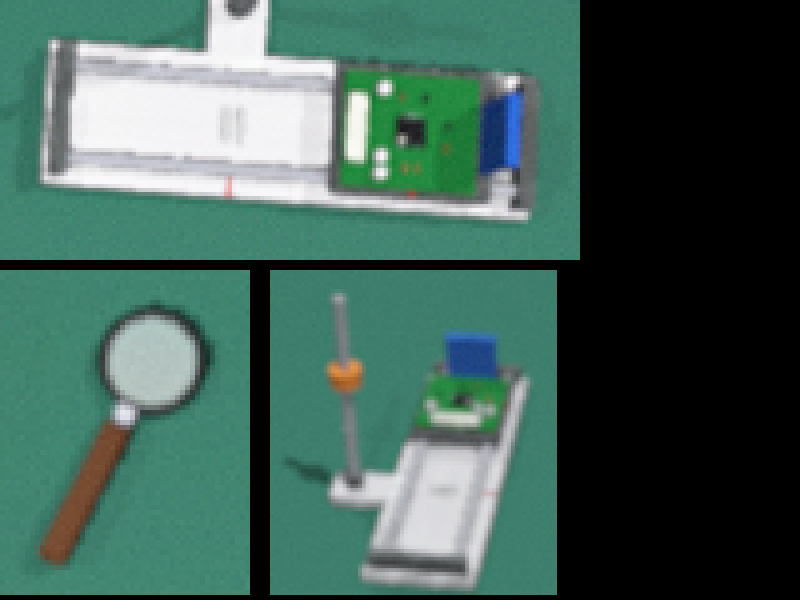

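The crop shows the chip at pixel (462.7, 212.7), the plate's top edge at (488.3, 212.8), and the lens at (290.8, 233). The rail's station tick is at (417.2, 226.7), the carrier tick at (463, 228.5), and the handle end at (271, 272).

```bash
python3 - <<'E'
from h import *
from scipy.spatial.transform import Rotation as R
a=onz("top",(370.5,225.75),.012);b=onz("top",(492,235),.012)
u=(a-b)/np.linalg.norm(a-b);print("rail dir",u,np.linalg.norm(a-b),"len; angle from y deg",np.degrees(np.arctan2(-u[0],u[1])))
chip=onz("top",(462.7,212.7),.041);pl=onz("top",(488.3,212.8),.08);print("chip",chip,"plate",pl,np.linalg.norm((chip-pl)[:2]))
print("plate side blue centroid top-mid", onz("side",(312.1,162),.08))
col,e=cross((429.7,170.9),(279.1,172.6));print("collar",col,e)
n=np.array([u[1],-u[0],0]);st=col-.085*n;print("station",st,"chip target",st+.005*u)
print("tick station",onz("top",(417.2,226.7),.012),"carrier tick",onz("top",(463,228.5),.032))
print("along: chip",chip@u,"plate",pl@u,"st",st@u,"tick",onz("top",(417.2,226.7),.012)@u,"ctick",onz("top",(463,228.5),.032)@u)
L=onz("top",(290.8,233),.012);H=onz("top",(276.4,259.3),.018);E_=onz("top",(271,272),.018)
print("lens",L,onz("side",(314,274),.012),"Hmid",H,onz("side",(337.6,282.8),.018),"end",E_,np.linalg.norm((H-L)[:2]),np.linalg.norm((E_-L)[:2]))
s=ctrl.get_state();print(R.from_rotvec(s["tool_rot"]).as_matrix().round(3))
for nm in("solder",):print(onz("top",(372,281),.034))
print("meter",onz("top",(438,280),.034),"screw",onz("top",(503,272),.02))
E
```

```text
rail dir [0.06753363 0.997717   0.        ] 0.33844234423221586 len; angle from y deg -3.8723394696825553
chip [ 0.56519423 -0.16384676  0.041     ] plate [ 0.55989556 -0.21833096  0.08      ] 0.05474124505975183
plate side blue centroid top-mid [ 0.56220504 -0.20988114  0.08      ]
collar [ 0.65976883 -0.05333661  0.12588013] 0.001129433074185237
station [ 0.57496289 -0.04759625  0.12588013] chip target [ 0.57530056 -0.04260767  0.12588013]
tick station [ 0.52905004 -0.04612013  0.012     ] carrier tick [ 0.52298254 -0.16688283  0.032     ]
along: chip -0.12530307825879017 plate -0.18002072862779347 st -0.008658256764224628 tick -0.010286164730633212 ctick -0.13118292466145803
lens [0.50845415 0.30429974 0.012     ] [0.50730708 0.31820958 0.012     ] Hmid [0.43525669 0.34232363 0.018     ] [0.43586681 0.35524551 0.018     ] end [0.40048414 0.35649071 0.018     ] 0.08248444783800826 0.11992255800820426
[[-0.001  0.914  0.407]
 [ 0.002  0.407 -0.914]
 [-1.    -0.    -0.002]]
[0.37834947 0.08243393 0.034     ]
meter [ 0.38239019 -0.0959453   0.034     ] screw [ 0.40541737 -0.27863025  0.02      ]
```

```bash
python3 - <<'E'
from h import *
I=cv2.imread("pics/side0.png")[:,:,::-1].copy()
for c,s,l in blobs(I,(0,0,90),(110,75,255),(295,260,335,290)):print("glass side",c,s)
for nm,p,z in [("lens",(290.8,233),.012),("rail -x+y corner",(370.5,225.75),.012),("rail-x-y",(492,235),.012),("rail+x+y",(372.5,190),.012),("chip",(462.7,212.7),.041),("plate",(488.3,212.8),.08),("hend",(271,272),.018),("hmid",(276.4,259.3),.018),("tick",(417.2,226.7),.012),("spool",(372,281),.034)]:
    print(nm,proj("side",onz("top",p,z)).round(1))
print("base",proj("top",(0,0,0)),proj("side",(0,0,0)))
cv2.imwrite("pics/c2.png",cv2.resize(I[150:310,240:370],None,fx=4.5,fy=3.7,interpolation=3)[:,:,::-1])
E
```

```text
glass side [314.6122449  273.42857143] [ 10   7  30  13 196]
glass side [322.5        279.33333333] [26 19  4  2  6]
lens [314.1 270.7]
rail -x+y corner [313.6 224.5]
rail-x-y [327.4 171.8]
rail+x+y [284.3 222.3]
chip [310.4 177.3]
plate [312.9 160.9]
hend [350.  283.7]
hmid [338.  279.6]
tick [317.4 202.1]
spool [359.3 220.8]
base [401.0982872  421.54864861] [469.60578935 218.02602274]
```

View pics/c2.png

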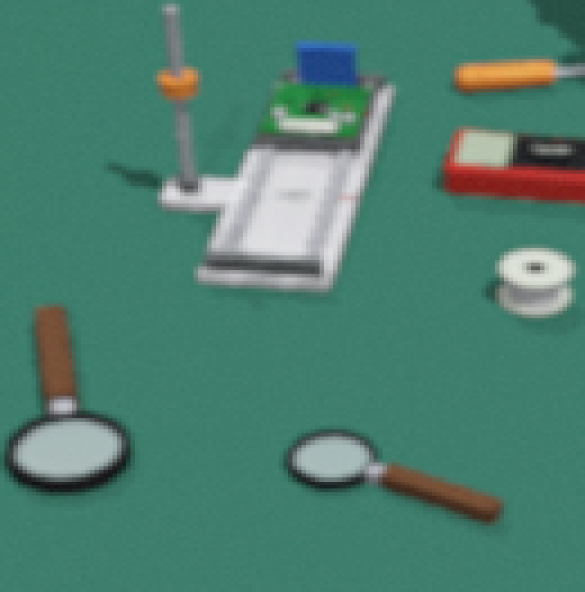

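Top and side views disagree by about 3 px at the loupe, though the top view is consistent with itself. I'll check the side view against the post, whose top is a known 210 mm.

```bash
python3 - <<'E'
from h import *
x,y=.6598,-.0533
for z in(.012,.12,.126,.13,.14,.21):print(z,proj("side",(x,y,z)).round(1),proj("top",(x,y,z)).round(1))
I=cv2.imread("pics/top0.png")[:,:,::-1]
J=cv2.imread("pics/side0.png")[:,:,::-1]
W=np.hstack([cv2.resize(I[150:200,405:455],(400,400),interpolation=3),cv2.resize(J[145:210,255:320],(390,390),interpolation=3)[:390].repeat(1,0) if 0 else cv2.resize(J[145:210,255:320],(400,400),interpolation=3)])
cv2.imwrite("pics/c3.png",W[:,:,::-1])
E
```

```text
0.012 [281.7 199.7] [419.3 180.3]
0.12 [279.4 174.1] [429.1 171.2]
0.126 [279.2 172.6] [429.7 170.7]
0.13 [279.2 171.6] [430.1 170.3]
0.14 [278.9 169.1] [431.1 169.3]
0.21 [277.3 150.9] [438.8 162.2]
```

View pics/c3.png

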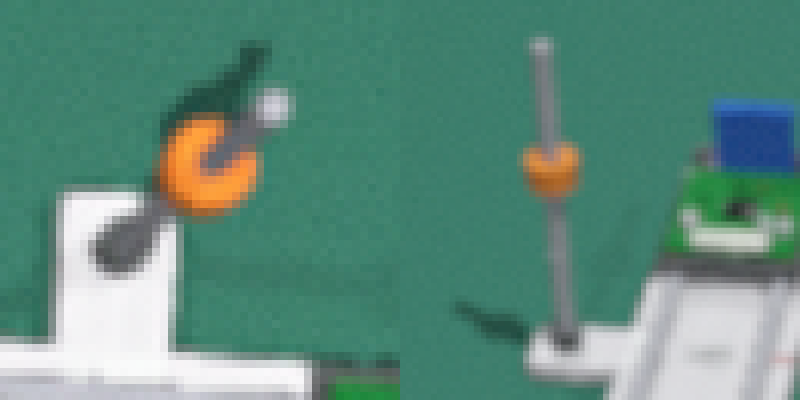

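The post's own top and base show the side view is about 1 px off. The collar height comes out at about 0.130–0.138 m, to be refined later against the held lens. Moving to the push plate now.

Emit:
{"name": "servo_tool", "arguments": {"commands": [[[5.6,0,0,0,45,-23,87],[11.2,0,0,0,95,-50,87],[16.8,0,0,0,145,-76,87],[22.4,0,0,0,195,-102,87],[27.9,0,0,0,235,-122,87]]]}}

```text
time: 0.72
position: [0.4308, -0.3842, 0.2222]
tool_rot: [1.261, 1.176, -1.26]
ft_force: [0.4, -0.1, 0.1]
grip_width: 1.0
```

Emit:
{"name": "servo_tool", "arguments": {"commands": [[[0,0,0,0,30,-40,87],[0,0,0,0,60,-85,87],[0,0,0,0,90,-130,87],[0,0,0,0,115,-165,87],[0,0,0,0,120,-174,87]]]}}

```text
time: 1.35
position: [0.5626, -0.2172, 0.222]
tool_rot: [1.256, 1.181, -1.254]
ft_force: [0.7, -0.2, -0.0]
grip_width: 1.002
```

```bash
python3 - <<'E'
from h import *
from scipy.spatial.transform import Rotation as R
s=ctrl.get_state();print(s["position"],R.from_rotvec(s["tool_rot"]).as_matrix().round(3))
I=vision.get_image("top");J=vision.get_image("side")
print("tcp px",proj("top",s["position"]),proj("side",s["position"]))
W=np.hstack([cv2.resize(I[150:270,400:540],(420,360),interpolation=3),cv2.resize(J[80:220,250:380],(371,400),interpolation=3)[:360]])
cv2.imwrite("pics/p6.png",W[:,:,::-1])
E
```

```text
[ 0.56264573 -0.21721704  0.22199906] [[-0.     0.998 -0.062]
 [ 0.002 -0.062 -0.998]
 [-1.    -0.    -0.002]]
tcp px [511.77694416 202.96486735] [311.05213823 126.22613681]
```

View pics/p6.png

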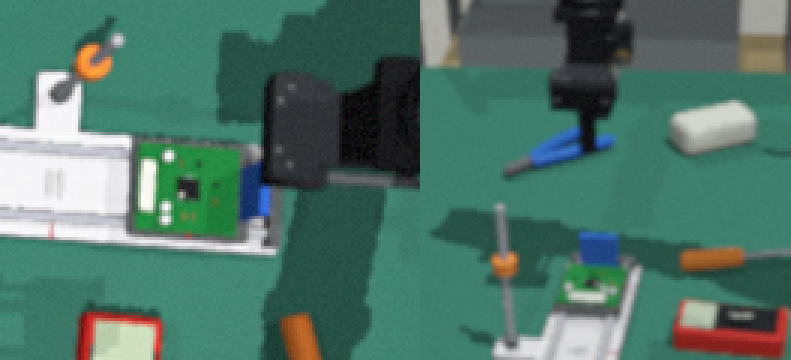

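The picture shows the gripper above the plate and clear of the post. I'll descend and pinch.

Emit:
{"name": "servo_tool", "arguments": {"commands": [[[0,0,0,45,0,0,87],[0,0,0,90,0,0,87],[0,0,0,130,0,0,87],[0,0,0,155,0,0,87],[0,0,0,163,0,0,87]]]}}

```text
time: 2.08
position: [0.5584, -0.2233, 0.0575]
tool_rot: [1.26, 1.178, -1.264]
ft_force: [-0.1, -0.1, 0.0]
grip_width: 1.001
```

Emit:
{"name": "servo_tool", "arguments": {"commands": [[[0,0,0,0,0,0,0],[0,0,0,0,0,0,0],[0,0,0,0,0,0,0],[0,0,0,0,0,0,0],[0,0,0,0,0,0,0]]], "newtons": 20}}

```text
time: 2.7
position: [0.5611, -0.2214, 0.0598]
tool_rot: [1.259, 1.176, -1.259]
ft_force: [0.2, 0.2, 0.4]
grip_width: 0.517
```

Emit:
{"name": "servo_tool", "arguments": {"commands": [[[0,0,0,0,0,0,0],[0,0,0,0,0,0,0],[0,0,0,0,0,0,0],[0,0,0,0,0,0,0],[0,0,0,0,0,0,0]]]}}

```text
time: 3.32
position: [0.5609, -0.2211, 0.0595]
tool_rot: [1.259, 1.177, -1.259]
ft_force: [-0.2, 1.2, -0.2]
grip_width: 0.117
```

```bash
python3 - <<'E'
from h import *
for _ in range(4):
    s=ctrl.get_state();print(s["time"],s["position"],s["grip_width"],s["ft_force"].round(1));vision.get_image("top")
E
```

```text
3.325 [ 0.56092927 -0.22111825  0.05947514] 0.11743648318254958 [-0.2  1.2 -0.2]
3.375 [ 0.56094024 -0.22118257  0.05948805] 0.11448356428159194 [-0.6  0.6  0.4]
3.425 [ 0.56093529 -0.22122482  0.05948361] 0.11826313805216408 [-1.1  0.9 -0.3]
3.475 [ 0.56093143 -0.22125138  0.05947738] 0.11315038902444749 [-0.5  1.7 -0.3]
```

Emit:
{"name": "servo_tool", "arguments": {"commands": [[[0,0,0,0,0,-20,0],[0,0,0,0,0,-40,0],[0,0,0,0,0,-60,0],[0,0,0,0,0,-80,0],[0,0,0,0,0,-100,0]]]}}

```text
time: 4.15
position: [0.5678, -0.1199, 0.0595]
tool_rot: [1.259, 1.176, -1.259]
ft_force: [1.0, -2.1, -2.0]
grip_width: 0.111
```

Emit:
{"name": "servo_tool", "arguments": {"commands": [[[0,0,0,0,0,-5,0],[0,0,0,0,0,-10,0],[0,0,0,0,0,-15,0],[0,0,0,0,0,-20,0],[0,0,0,0,0,-21,0]]]}}

```text
time: 4.78
position: [0.5692, -0.1007, 0.0595]
tool_rot: [1.26, 1.176, -1.26]
ft_force: [-0.0, -1.7, -0.9]
grip_width: 0.114
```

Emit:
{"name": "servo_tool", "arguments": {"commands": [[[0,0,0,0,0,0,0],[0,0,0,0,0,0,0],[0,0,0,0,0,0,0]]]}}

```text
time: 5.15
position: [0.5692, -0.0998, 0.0595]
tool_rot: [1.26, 1.177, -1.258]
ft_force: [1.5, 1.8, -1.3]
grip_width: 0.112
```

```bash
python3 - <<'E'
from h import *
I=vision.get_image("top");s=ctrl.get_state();print(s["time"],s["position"],s["grip_width"],s["ft_force"].round(1))
cv2.imwrite("pics/top7.png",I[:,:,::-1])
cv2.imwrite("pics/p7.png",cv2.resize(I[170:245,360:500],None,fx=5.5,fy=5.5,interpolation=3)[:,:,::-1])
E
```

```text
5.2 [ 0.56919586 -0.09979736  0.05948337] 0.11126230141795089 [ 0.2  2.  -2.6]
```

View pics/p7.png

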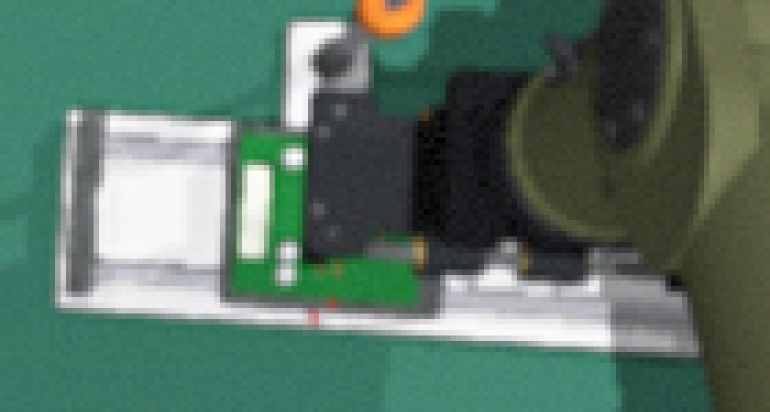

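The picture shows the rail tick at (416.7, 227.3) and the carrier tick at (420, 224.6), so it may still be a few mm short. I'll measure how far the connector actually moved.

```bash
cat >> h.py <<'E'
def conn(I,x0,x1):
    g=blobs(I,(0,0,140),(179,70,255),(x0,195,x1,225),40)
    return [(c.round(2),s[2:]) for c,s,l in g]
def red(I):
    return [(c.round(2),s[4]) for c,s,l in blobs(I,(0,60,80),(8,255,255),(405,215,475,235),2)+blobs(I,(172,60,80),(180,255,255),(405,215,475,235),2)]
E
python3 - <<'E'
from h import *
A=cv2.imread("pics/top0.png")[:,:,::-1].copy();B=cv2.imread("pics/top7.png")[:,:,::-1].copy()
a=conn(A,442,454);b=conn(B,399,411);print(a,b,red(A),red(B))
p=onz("top",a[0][0],.044);q=onz("top",b[0][0],.044);u=np.array([.0675,.9977,0]);print(p,q,(q-p)@u)
for k in(.147,.15,.153):pass
E
```

```text
[(array([448.67, 211.46]), array([  7,  18, 102], dtype=int32))] [(array([399.45, 207.57]), array([ 3, 30, 53], dtype=int32)), (array([405.8, 208. ]), array([  7,  17, 100], dtype=int32))] [(array([462.5, 228. ]), np.int32(2)), (array([417., 227.]), np.int32(3)), (array([462.5, 229. ]), np.int32(2))] [(array([417., 227.]), np.int32(3))]
[ 0.56780318 -0.12474114  0.044     ] [0.57721715 0.00888817 0.044     ] 0.13395740035942572
```

Emit:
{"name": "servo_tool", "arguments": {"commands": [[[0,0,0,0,0,-1,0],[0,0,0,0,0,-2,0],[0,0,0,0,0,-2,0]]]}}

```text
time: 5.58
position: [0.5693, -0.0984, 0.0595]
tool_rot: [1.259, 1.177, -1.259]
ft_force: [0.7, 1.6, -2.7]
grip_width: 0.108
```

```bash
python3 - <<'E'
from h import *
I=vision.get_image("top");s=ctrl.get_state();print(s["time"],s["position"],s["grip_width"],s["ft_force"].round(1))
print(conn(I,399,411),red(I))
E
```

```text
5.625 [ 0.56931487 -0.09831271  0.05951612] 0.11522488692236912 [ 0.2  1.6 -1.2]
[(array([405.39, 207.86]), array([  7,  17, 100], dtype=int32))] [(array([419.5, 225. ]), np.int32(2)), (array([417. , 226.5]), np.int32(2))]
```

Closing on the plate had probably nudged the carrier back by about 3–4 mm, which explains the shortfall. I'll continue in small steps and watch for the detent force.

Emit:
{"name": "servo_tool", "arguments": {"commands": [[[0,0,0,0,0,-1,0],[0,0,0,0,0,-1.5,0],[0,0,0,0,0,-1.5,0]]]}}

```text
time: 6.0
position: [0.5694, -0.0965, 0.0595]
tool_rot: [1.259, 1.177, -1.259]
ft_force: [1.5, 2.4, -1.7]
grip_width: 0.115
```

Emit:
{"name": "servo_tool", "arguments": {"commands": [[[0,0,0,0,0,-1,0],[0,0,0,0,0,-1.5,0],[0,0,0,0,0,-1.5,0]]]}}

```text
time: 6.38
position: [0.5695, -0.0962, 0.0595]
tool_rot: [1.259, 1.176, -1.26]
ft_force: [0.8, 1.1, -3.8]
grip_width: 0.116
```

```bash
python3 - <<'E'
from h import *
I=vision.get_image("top");s=ctrl.get_state();print(s["time"],s["position"],s["grip_width"],s["ft_force"].round(1))
print(conn(I,399,411),red(I))
E
```

```text
6.425 [ 0.56947217 -0.0961995   0.05948849] 0.11158173169248134 [ 1.2  0.7 -2.8]
[(array([404.45, 207.87]), array([ 6, 17, 98], dtype=int32))] [(array([418.5, 225. ]), np.int32(2)), (array([417., 227.]), np.int32(3))]
```

Emit:
{"name": "servo_tool", "arguments": {"commands": [[[0,0,0,0,0,0,40],[0,0,0,0,0,0,40],[0,0,0,0,0,0,40],[0,0,0,0,0,0,40],[0,0,0,0,0,0,40]]]}}

```text
time: 7.05
position: [0.5695, -0.0957, 0.0596]
tool_rot: [1.259, 1.176, -1.259]
ft_force: [0.6, -0.1, 0.5]
grip_width: 0.449
```

```bash
python3 - <<'E'
from h import *
I=vision.get_image("top");s=ctrl.get_state();print(s["time"],s["position"],s["grip_width"],s["ft_force"].round(1))
print(conn(I,399,411),red(I))
E
```

```text
7.1 [ 0.56952703 -0.09571248  0.05954016] 0.4576995632494278 [-0.5 -0.1  0. ]
[(array([404.4 , 207.77]), array([ 6, 17, 96], dtype=int32))] [(array([418.5, 225. ]), np.int32(2)), (array([417. , 226.5]), np.int32(2))]
```

The carrier tick now matches the expected aligned position. I'll nudge the plate gently to test whether the detent is holding it.

Emit:
{"name": "servo_tool", "arguments": {"commands": [[[0,0,0,0,0,0,16],[0,0,0,0,0,0,16],[0,0,0,0,0,0,16],[0,0,0,0,0,0,16],[0,0,0,0,0,0,16]]]}}

```text
time: 7.72
position: [0.5695, -0.0957, 0.0595]
tool_rot: [1.259, 1.176, -1.259]
ft_force: [0.3, 0.2, 0.1]
grip_width: 0.185
```

Emit:
{"name": "servo_tool", "arguments": {"commands": [[[0,0,0,0,0,-2,16],[0,0,0,0,0,-3.5,16],[0,0,0,0,0,-4,16]]]}}

```text
time: 8.1
position: [0.5697, -0.0926, 0.0595]
tool_rot: [1.258, 1.175, -1.26]
ft_force: [0.3, -3.6, -0.8]
grip_width: 0.184
```

```bash
cat > st.py <<'E'
from h import *
I=vision.get_image("top");s=ctrl.get_state();print(s["time"],s["position"],s["grip_width"],s["ft_force"].round(1))
print(conn(I,399,411),red(I))
E
python3 st.py
```

```text
8.15 [ 0.56972905 -0.09260324  0.0595292 ] 0.18639342051046878 [-0.3 -2.6 -0.4]
[(array([404.26, 207.61]), array([ 6, 17, 93], dtype=int32))] [(array([418.5, 225. ]), np.int32(2)), (array([417., 227.]), np.int32(3))]
```

Emit:
{"name": "servo_tool", "arguments": {"commands": [[[0,0,0,0,0,-0.5,16],[0,0,0,0,0,-1,16],[0,0,0,0,0,-1,16]]]}}

```text
time: 8.52
position: [0.5698, -0.0918, 0.0596]
tool_rot: [1.259, 1.175, -1.26]
ft_force: [0.5, -5.8, -0.2]
grip_width: 0.184
```

```bash
python3 st.py
```

```text
8.575 [ 0.56981799 -0.09167261  0.05954608] 0.18249967163996136 [-0.1 -5.  -0.6]
[(array([404.01, 207.99]), array([ 7, 17, 99], dtype=int32))] [(array([418., 225.]), np.int32(3))]
```

Emit:
{"name": "servo_tool", "arguments": {"commands": [[[0,0,0,0,0,2,16],[0,0,0,0,0,4,16],[0,0,0,0,0,5,16],[0,0,0,0,0,5,16]]]}}

```text
time: 9.07
position: [0.5696, -0.095, 0.0595]
tool_rot: [1.259, 1.177, -1.258]
ft_force: [-0.4, 0.2, -0.3]
grip_width: 0.184
```

```bash
python3 st.py
```

```text
9.125 [ 0.56957965 -0.09506877  0.05952257] 0.17978241357246902 [-0.9  0.   0.7]
[(array([404.29, 207.62]), array([ 6, 17, 94], dtype=int32))] [(array([418.5, 225. ]), np.int32(2)), (array([417. , 226.5]), np.int32(2))]
```

Emit:
{"name": "servo_tool", "arguments": {"commands": [[[0,0,0,0,0,2,16],[0,0,0,0,0,4,16],[0,0,0,0,0,4,16]]]}}

```text
time: 9.5
position: [0.5693, -0.0993, 0.0595]
tool_rot: [1.26, 1.177, -1.259]
ft_force: [0.5, 1.1, 0.7]
grip_width: 0.186
```

```bash
python3 st.py
```

```text
9.55 [ 0.56930601 -0.09932031  0.05956128] 0.18105179510751068 [0.3 1.5 0.6]
[(array([404.54, 207.93]), array([ 7, 17, 99], dtype=int32))] [(array([418.5, 225. ]), np.int32(2)), (array([417. , 227.5]), np.int32(2))]
```

Emit:
{"name": "servo_tool", "arguments": {"commands": [[[0,0,0,0,0,1,16],[0,0,0,0,0,1.5,16],[0,0,0,0,0,1.5,16]]]}}

```text
time: 9.93
position: [0.5693, -0.0998, 0.0595]
tool_rot: [1.26, 1.178, -1.258]
ft_force: [-0.2, 4.8, 0.3]
grip_width: 0.181
```

```bash
python3 st.py
```

```text
9.975 [ 0.56926794 -0.0998597   0.05953074] 0.18533630954171815 [0.4 5.3 0.5]
[(array([404.69, 207.89]), array([  7,  17, 100], dtype=int32))] [(array([418.5, 225. ]), np.int32(2)), (array([417. , 226.5]), np.int32(2))]
```

Emit:
{"name": "servo_tool", "arguments": {"commands": [[[0,0,0,0,0,-2,40],[0,0,0,0,0,-4,40],[0,0,0,0,0,-4,87],[0,0,0,0,0,-4,87],[0,0,0,0,0,-4,87]]]}}

```text
time: 10.6
position: [0.5694, -0.0975, 0.0595]
tool_rot: [1.259, 1.176, -1.26]
ft_force: [0.1, 0.5, -0.2]
grip_width: 0.665
```

```bash
python3 st.py
```

```text
10.65 [ 0.56941312 -0.09743659  0.05952426] 0.7175961656154896 [ 0.2 -0.4  0.5]
[(array([404.4, 207.8]), array([ 6, 17, 96], dtype=int32))] [(array([418.5, 225. ]), np.int32(2)), (array([417., 227.]), np.int32(3))]
```

It resists about 5 N both ways and springs back, so it is seated in the detent. Lifting now and heading to the loupe.

Emit:
{"name": "servo_tool", "arguments": {"commands": [[[0,0,0,-30,0,0,87],[0,0,0,-75,0,0,87],[0,0,0,-120,0,0,87],[0,0,0,-155,0,0,87],[0,0,0,-165,0,0,87]]]}}

```text
time: 11.28
position: [0.5707, -0.0973, 0.2273]
tool_rot: [1.261, 1.172, -1.256]
ft_force: [0.1, 0.9, -0.6]
grip_width: 0.998
```

Emit:
{"name": "servo_tool", "arguments": {"commands": [[[4,0,0,0,-14,-40,87],[9,0,0,0,-31,-90,87],[14,0,0,0,-48,-140,87],[19,0,0,0,-65,-190,87],[22.9,0,0,0,-76,-225,87]]]}}

```text
time: 11.9
position: [0.5072, 0.135, 0.2233]
tool_rot: [1.543, 0.951, -1.546]
ft_force: [0.8, -0.4, 0.6]
grip_width: 1.002
```

```bash
cat > st2.py <<'E'
from h import *
from scipy.spatial.transform import Rotation as R
import sys
s=ctrl.get_state();M=R.from_rotvec(s["tool_rot"]).as_matrix();print(s["time"],s["position"],"\n",M.round(3))
t=np.array(eval(sys.argv[1]));print("delta tool mm",(M.T@(t-s["position"])*1000).round(1))
d=eval(sys.argv[2]);a=np.degrees(np.arctan2(d[1],d[0])-np.arctan2(M[1,2],M[0,2]));print("turn x deg",-((a+90)%180-90))
E
python3 st2.py ".4534,.3317,.2" "-.445,-.895"; python3 st.py
```

```text
11.9 [0.50722129 0.13496155 0.22331451] 
 [[-0.002  0.893 -0.451]
 [-0.    -0.451 -0.893]
 [-1.    -0.002  0.001]]
delta tool mm [  23.4 -136.7 -151.4]
turn x deg -0.355971875501524
11.95 [0.50569043 0.14060755 0.22358392] 1.0010372019220024 [-1.   3.9  0.4]
[] []
```

Emit:
{"name": "servo_tool", "arguments": {"commands": [[[0,0,0,0,-36,-40,87],[0,0,0,0,-75,-83,87],[0,0,0,0,-112,-124,87],[0,0,0,0,-132,-146,87],[0,0,0,0,-136,-150,87]]]}}

```text
time: 12.58
position: [0.46, 0.3105, 0.2201]
tool_rot: [1.537, 0.95, -1.552]
ft_force: [1.4, 0.4, -0.1]
grip_width: 0.999
```

Emit:
{"name": "servo_tool", "arguments": {"commands": [[[0,0,0,30,0,0,87],[0,0,0,60,0,0,87],[0,0,0,80,0,0,87],[0,0,0,80,0,0,87]]]}}

```text
time: 13.08
position: [0.4585, 0.3091, 0.139]
tool_rot: [1.535, 0.95, -1.555]
ft_force: [0.1, 0.6, 0.5]
grip_width: 0.998
```

```bash
python3 - <<'E'
from h import *
I=vision.get_image("top");J=vision.get_image("side")
s=ctrl.get_state();t=s["position"];print("tcp px",proj("top",t),proj("side",t))
W=np.hstack([cv2.resize(I[190:290,240:340],(400,400),interpolation=3),cv2.resize(J[210:310,280:380],(400,400),interpolation=3)])
cv2.imwrite("pics/p8.png",W[:,:,::-1])
E
python3 st2.py ".4534,.3317,.1" "-.445,-.895"
```

```text
tcp px [284.8122109  247.52800652] [330.03192551 239.27706213]
13.175 [0.46024218 0.31025836 0.14179915] 
 [[-0.005  0.892 -0.451]
 [-0.003 -0.451 -0.892]
 [-1.    -0.004  0.005]]
delta tool mm [ 41.8 -15.6 -16.2]
turn x deg -0.38100376820446513
```

View pics/p8.png

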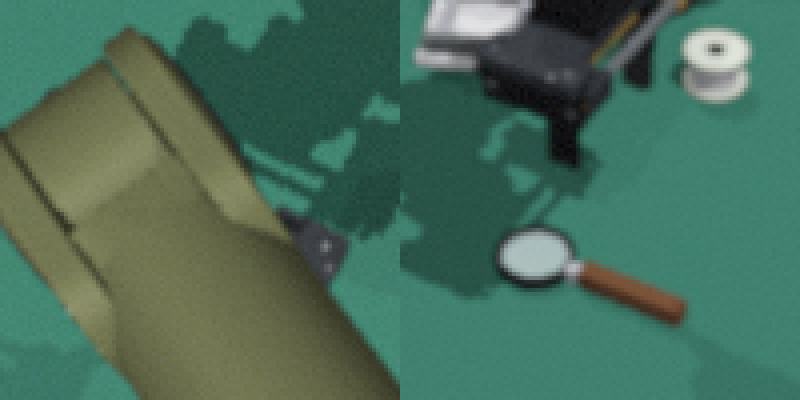

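The side view puts the finger tips' midpoint at (330.4, 240), against a predicted (330, 239.3), so the calibration agrees there. The loupe lies ahead of the gripper. I'll shift over it and descend.

Emit:
{"name": "servo_tool", "arguments": {"commands": [[[0,0,0,10,-8,-8,87],[0,0,0,40,-16,-17,87],[0,0,0,80,-16,-17,87],[0,0,0,100,-16,-17,87],[0,0,0,100,-16,-17,87]]]}}

```text
time: 13.8
position: [0.4526, 0.3322, 0.0413]
tool_rot: [1.538, 0.951, -1.552]
ft_force: [0.6, 0.0, 0.9]
grip_width: 1.0
```

```bash
python3 - <<'E'
from h import *
J=vision.get_image("side")
cv2.imwrite("pics/p9.png",cv2.resize(J[230:310,280:380],(700,560),interpolation=3)[:,:,::-1])
E
python3 st2.py ".4534,.333,.003" "-.445,-.895"
```

```text
13.85 [0.45353617 0.33280914 0.0425456 ] 
 [[-0.005  0.892 -0.451]
 [-0.002 -0.451 -0.892]
 [-1.    -0.003  0.004]]
delta tool mm [39.5 -0.1 -0.3]
turn x deg -0.38334571982275634
```

View pics/p9.png

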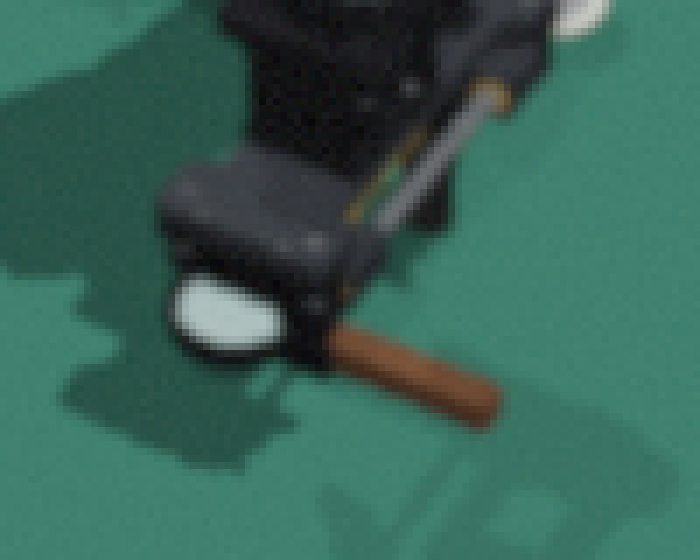

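The near finger is in front of the handle close to the frame and the far one behind it, so they straddle it. Descending.

Emit:
{"name": "servo_tool", "arguments": {"commands": [[[0,0,0,12,0,0,87],[0,0,0,24,0,0,87],[0,0,0,32,0,0,87],[0,0,0,37,0,0,87],[0,0,0,37,0,0,87]]]}}

```text
time: 14.48
position: [0.4527, 0.3323, 0.0044]
tool_rot: [1.54, 0.951, -1.551]
ft_force: [0.4, 0.1, -0.2]
grip_width: 1.001
```

Emit:
{"name": "servo_tool", "arguments": {"commands": [[[0,0,0,1.5,0,0,87],[0,0,0,2,0,0,87],[0,0,0,2,0,0,87]]]}}

```text
time: 14.85
position: [0.453, 0.3326, 0.003]
tool_rot: [1.541, 0.951, -1.55]
ft_force: [-0.2, -0.3, 0.3]
grip_width: 1.001
```

Emit:
{"name": "servo_tool", "arguments": {"commands": [[[0,0,0,0,0,0,0],[0,0,0,0,0,0,0],[0,0,0,0,0,0,0],[0,0,0,0,0,0,0],[0,0,0,0,0,0,0]]], "newtons": 30}}

```text
time: 15.48
position: [0.4529, 0.3325, 0.0029]
tool_rot: [1.54, 0.951, -1.55]
ft_force: [-0.5, -1.0, 0.6]
grip_width: 0.518
```

Emit:
{"name": "servo_tool", "arguments": {"commands": [[[0,0,0,0,0,0,0],[0,0,0,0,0,0,0],[0,0,0,0,0,0,0],[0,0,0,0,0,0,0],[0,0,0,0,0,0,0]]]}}

```text
time: 16.1
position: [0.4529, 0.3327, 0.0029]
tool_rot: [1.541, 0.951, -1.55]
ft_force: [-0.3, 0.1, -0.7]
grip_width: 0.178
```

It closed on about 16 mm, the handle's width. Lifting 130 mm.

Emit:
{"name": "servo_tool", "arguments": {"commands": [[[0,0,0,-10,0,0,0],[0,0,0,-40,0,0,0],[0,0,0,-80,0,0,0],[0,0,0,-115,0,0,0],[0,0,0,-130,0,0,0]]]}}

```text
time: 16.73
position: [0.4545, 0.3335, 0.1356]
tool_rot: [1.544, 0.952, -1.547]
ft_force: [-0.2, 0.5, -1.0]
grip_width: 0.179
```

Emit:
{"name": "servo_tool", "arguments": {"commands": [[[0,0,0,0,0,0,0],[0,0,0,0,0,0,0]]]}}

```text
time: 16.98
position: [0.4526, 0.3322, 0.1312]
tool_rot: [1.538, 0.95, -1.552]
ft_force: [-1.0, -0.1, -2.0]
grip_width: 0.179
```

```bash
python3 - <<'E'
from h import *
I=vision.get_image("top");J=vision.get_image("side");s=ctrl.get_state();print(s["position"],s["grip_width"],s["ft_force"])
t=s["position"];L=t+np.array([.895*.0615,-.445*.0615,.003]);print("pred lens",L,proj("side",L),proj("top",L))
for n,X in(("side",J),("top",I)):
  p=proj(n,L).astype(int)
  for c,q,l in blobs(X,(0,0,110),(110,75,255),(p[0]-25,p[1]-20,p[0]+25,p[1]+20),20):print(n,c,q)
cv2.imwrite("pics/side10.png",J[:,:,::-1]);cv2.imwrite("pics/top10.png",I[:,:,::-1])
cv2.imwrite("pics/p10.png",np.hstack([cv2.resize(J[140:280,240:380],(400,400),interpolation=3),cv2.resize(I[180:280,260:360],(400,400),interpolation=3)])[:,:,::-1])
E
python3 st.py
```

```text
[0.45263667 0.33211508 0.13112933] 0.1870506566266633 [ 0.39860797  0.68317524 -1.27343319]
pred lens [0.50767917 0.30474758 0.13412933] [313.19775253 239.41166586] [287.54598489 228.68142447]
side [299.12 219.32] [ 2  0 17  2 25]
side [295.4137931  226.51724138] [ 0  7 17  2 29]
top [290.14574899 227.5951417 ] [ 19  11  18  20 247]
top [263.6   232.275] [ 0 19  6 11 40]
top [282.81818182 242.26136364] [15 28 13 12 88]
17.125 [0.45281445 0.33219226 0.13132486] 0.18158254357051723 [-0.5  0.5 -0.7]
[(array([404.45, 207.87]), array([ 6, 17, 98], dtype=int32))] [(array([418.5, 225. ]), np.int32(2)), (array([417., 227.]), np.int32(3))]
```

View pics/p10.png

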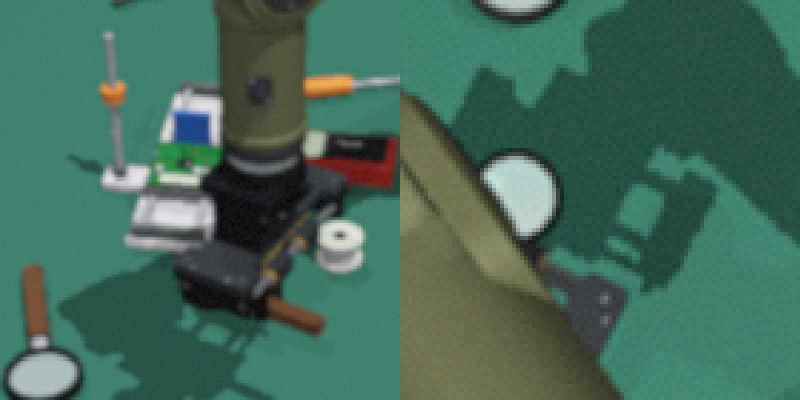

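The loupe is held and the top view shows the lens at about (288, 229), matching the prediction of (287.5, 228.7). The carrier is unchanged. Next I'll refine the collar height with sub-pixel profiles on averaged frames.

```bash
python3 - <<'E'
from h import *
def half(p,x0,lv=.5):
    m=p.max()*lv;i=np.where(p>m)[0];a,b=i[0],i[-1]
    return x0+a-(p[a]-m)/(p[a]-p[a-1]),x0+b+(p[b]-m)/(p[b]-p[b+1])
S=np.mean([vision.get_image("side").astype(float) for _ in range(6)],0);T=np.mean([vision.get_image("top").astype(float) for _ in range(6)],0)
o=lambda X:np.clip(X[...,0]-X[...,2]-15,0,None)
A=o(S)[160:186,268:291];print("side rows",half(A[:,8:15].mean(1),160),"cols",half(A.mean(0),268), A[:,8:15].mean(1).round(0))
B=o(T)[158:186,418:446];print("top rows",half(B.sum(1),158,.25),"cols",half(B.sum(0),418,.25))
c=S[:,:,0][145:160,276:280].mean(1)-S[145:160,268:272,0].mean();print("post top R profile",c.round(0))
print("z map")
for z in(.125,.13,.135,.14):
    P=np.array([.66,-.0533,z]);r=[];t=[]
    for th in np.linspace(0,6.28,60):
        for h in(-.008,.008):
            q=P+[.014*np.cos(th),.014*np.sin(th),h];r.append(proj("side",q));t.append(proj("top",q))
    r=np.array(r);t=np.array(t);print(z,"side",r.min(0).round(2),r.max(0).round(2),"top",t.min(0).round(2),t.max(0).round(2))
print("post top",proj("side",(.66-.0,-.0583,.21)),proj("side",(.66,-.0483,.21)))
E
```

```text
side rows (np.float64(169.3331346841478), np.float64(175.3611955420466)) cols (np.float64(275.6886593591906), np.float64(282.8161462612983)) [  0.   0.   0.   0.   0.   0.   0.   0.   9.  51.  91. 120. 129. 116.
 102.  81.  34.   0.   0.   0.   0.   0.   0.   0.   0.   0.]
top rows (np.float64(164.63739763421293), np.float64(175.8997012867647)) cols (np.float64(424.93604849726773), np.float64(436.1552480338778))
post top R profile [ 1.  0. -0. -1. -1. 11. 49. 75. 62. 44. 42. 42. 43. 43. 42.]
z map
0.125 side [274.97 168.73] [283.43 177.  ] top [423.34 164.46] [435.93 176.79]
0.13 side [274.85 167.48] [283.33 175.76] top [423.81 163.97] [436.47 176.35]
0.135 side [274.73 166.23] [283.23 174.51] top [424.29 163.46] [437.01 175.91]
0.14 side [274.61 164.96] [283.12 173.25] top [424.77 162.95] [437.56 175.47]
post top [277.4921437  150.15604512] [277.01908887 151.62510016]
```

The collar comes out at z ≈ 0.132 m. I'll carry the loupe over to the chip in gentle steps, keeping its orientation.

Emit:
{"name": "servo_tool", "arguments": {"commands": [[[0,0,0,0,8,10,0],[0,0,0,0,25,32,0],[0,0,0,0,45,58,0],[0,0,0,0,65,84,0],[0,0,0,0,85,110,0]]]}}

```text
time: 18.35
position: [0.48, 0.1941, 0.1332]
tool_rot: [1.541, 0.95, -1.55]
ft_force: [0.4, 0.5, -0.7]
grip_width: 0.18
```

Emit:
{"name": "servo_tool", "arguments": {"commands": [[[0,0,0,0,20,26,0],[0,0,0,0,40,52,0],[0,0,0,0,60,78,0],[0,0,0,0,75,97,0],[0,0,0,0,85,110,0]]]}}

```text
time: 18.98
position: [0.506, 0.0576, 0.1334]
tool_rot: [1.542, 0.949, -1.551]
ft_force: [0.2, 1.3, -0.2]
grip_width: 0.185
```

Emit:
{"name": "servo_tool", "arguments": {"commands": [[[0,0,0,0,10,13,0],[0,0,0,0,20,26,0],[0,0,0,0,30,39,0],[0,0,0,0,30,39,0],[0,0,0,0,30,39,0]]]}}

```text
time: 19.6
position: [0.5151, 0.0121, 0.1332]
tool_rot: [1.54, 0.952, -1.55]
ft_force: [-0.0, 0.0, -1.0]
grip_width: 0.18
```

```bash
python3 st2.py ".5191,-.0143,.129" "-.445,-.895"; python3 st.py
```

```text
19.6 [0.5151173  0.01211588 0.13320388] 
 [[-0.005  0.893 -0.451]
 [-0.002 -0.451 -0.893]
 [-1.    -0.004  0.004]]
delta tool mm [ 4.2 15.5 21.8]
turn x deg -0.34640844945722904
19.65 [0.51506308 0.0123565  0.13318656] 0.17981953333855993 [-0.2  0.6 -1.2]
[] []
```

Emit:
{"name": "servo_tool", "arguments": {"commands": [[[0,0,0,1,4,5,0],[0,0,0,2,8,11,0],[0,0,0,3,12,17,0],[0,0,0,4,15,21.5,0],[0,0,0,4,15.5,22,0]]]}}

```text
time: 20.27
position: [0.519, -0.0158, 0.1292]
tool_rot: [1.541, 0.95, -1.551]
ft_force: [-0.7, -0.3, -0.7]
grip_width: 0.183
```

Emit:
{"name": "servo_tool", "arguments": {"commands": [[[0,0,0,0,0,0,0],[0,0,0,0,0,0,0]]]}}

```text
time: 20.52
position: [0.5191, -0.0148, 0.1294]
tool_rot: [1.54, 0.951, -1.55]
ft_force: [-0.7, 0.9, -0.8]
grip_width: 0.184
```

```bash
python3 st2.py ".5191,-.0143,.129" "-.445,-.895"; python3 - <<'E'
from h import *
I=vision.get_image("top");J=vision.get_image("side")
t=ctrl.get_state()["position"];L=t+np.array([.0549,-.0277,.003])
print("lens pred",L,proj("top",L),proj("side",L),"chip pred",proj("top",(.574,-.042,.041)))
cv2.imwrite("pics/p11.png",np.hstack([cv2.resize(I[160:240,370:450],(400,400),interpolation=3),cv2.resize(J[140:240,240:340],(400,400),interpolation=3)])[:,:,::-1])
E
```

```text
20.525 [ 0.51909939 -0.01484756  0.12937943] 
 [[-0.005  0.893 -0.451]
 [-0.002 -0.451 -0.893]
 [-1.    -0.003  0.004]]
delta tool mm [ 0.4 -0.2 -0.5]
turn x deg -0.3503319611691893
lens pred [ 0.57396784 -0.04258384  0.13233847] [426.49234356 203.6762473 ] [303.50658076 173.40474875] chip pred [417.94393378 209.08199901]
```

View pics/p11.png

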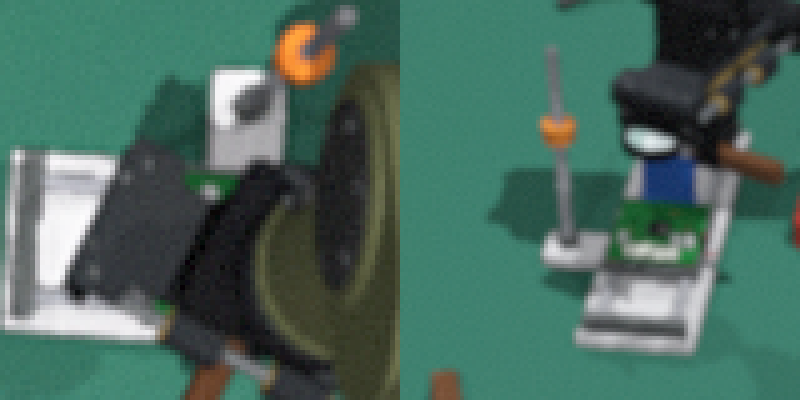

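The side view shows the frame's lower edge at crop (650, 157), its left edge near 621, the chip at (304.4, 196.4) and the collar level with the lens. I'll compare these with the predictions.

```bash
python3 - <<'E'
from h import *
S=np.mean([vision.get_image("side").astype(float) for _ in range(6)],0)
L=np.array([.574,-.0426,.1323])
p=np.array([proj("side",L+[.03*np.cos(a),.03*np.sin(a),h]) for a in np.linspace(0,6.28,90) for h in(-.006,.006)])
print("frame pred",p.min(0),p.max(0))
g=np.array([proj("side",L+[.025*np.cos(a),.025*np.sin(a),.0]) for a in np.linspace(0,6.28,90)]);print("glass pred r25",g.min(0),g.max(0))
print("chip",proj("side",(.574,-.042,.041)))
U=S.astype(np.uint8)
for c,s,l in blobs(U,(0,0,110),(110,90,255),(290,165,316,182),15):print("glass",c,s[:4]+[290,165,0,0],s[4])
print("col 302",U[168:186,302].sum(1)//3,"row 174",U[174,288:320].astype(int).sum(1)//3)
for c,s,l in blobs(U,(0,0,0),(179,255,55),(296,188,312,204),4):print("chip dark",c,s)
E
python3 st.py
```

```text
frame pred [294.61279094 167.32322448] [312.33362898 179.66126829]
glass pred r25 [296.17384562 169.58202633] [310.82020878 177.34313138]
chip [304.53505426 195.64627389]
glass [301.78947368 174.61403509] [296 172  13   6] 57
col 302 [ 15  15  13  35 102 178 222 232 218 161  66  22  40  57  61  61  61  63] row 174 [101 102 102 101 102 100  88  74 114 165 190 196 202 216 222 213 197 177
 158 135  95  46  23  22  23  23  28  26  16  16  13  20]
chip dark [303.8 196.6] [ 6  7  5  4 10]
20.975 [ 0.5190659  -0.01514115  0.12933117] 0.1782205618969358 [-0.3  0.5 -0.4]
[] []
```

Frame, chip and collar all sit within about 1 px of prediction with the same small camera offset. The arm is still, so I'm handing in.

```bash
python3 -c "
from bench import ctrl, close_job
s=ctrl.get_state();print(s['time'],abs(s['qd']).max(),s['grip_width']);print(close_job())"
```

```text
20.975 0.0024941598925428774 0.1782205618969358
the job is handed in; nothing more can be done
None
```

I slid the carrier into the detent at the inspection station and picked the small black loupe up by its handle. I handed the job in at 21 s of robot time with the loupe held over the chip. The hand-in reports no verdict, so these are my own last checks:

- **Carrier:** it resisted about 5 N in both directions and sprang back to the same pixel. It still read the same after I lifted the loupe. At the final pose the gripper hid it from the top view, and the side view showed the chip within about 1 px of where I expected it.
- **Lens over chip:** lens at about (0.574, −0.043) m and chip at about (0.574, −0.042) m. The side view agreed to about 1 px, roughly 1–2 mm. The top view of the lens was hidden by the gripper.
- **Height:** lens at about 0.132 m. My collar readings ranged from 0.127 to 0.140 m, and I used 0.132 m because the more precise side view, corrected against the post top, favours it.
- **Hold:** the tool was tilted about 0.3°, joints were practically still, and the gripper was closed on the 16 mm handle at 30 N. I did not measure the loupe's own tilt separately.

One disagreement remained: the side and top views differed by about 3 px (up to 13 mm) on where the loupe first lay. I gripped it near the top view's position, and after lifting the lens was within about 1 px of where I predicted.

Closing on the push plate also seems to have nudged the carrier back 3–4 mm, which I made up before seating it.

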